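Set the rotary specimen stage to the red rider

ROBOT

A 6-joint arm with a two-finger parallel gripper is mounted at the origin on a cart in front of the work surface, level with it; the furniture and walls round the work are solid. World frame = base frame: x ahead of the robot, y to its left, z up, the work surface at z = 0. Lengths are in m, angles in rad, forces in N, time in s.
With the tool pointing down it reaches from about 0.3 to 0.775 m from the base axis. Payload 14.6 kg.
Tool frame: the origin (TCP) lies at the centre of the arm's flange, where the gripper is bolted on; the fingertips stand 199 mm ahead of it and the grasp point (between the pads) lies 180 mm ahead of it; z points along the fingers, y is the line along which they close (so a half turn about z gives the same grasp; the last joint's range is limited). The gripper opens to 94 mm and grips with 3 to 60 N. Pads are 16 mm wide; open, the fingers measure 119 mm over their backs; the gripper's body (75 mm by 177 mm) begins 78 mm behind the grasp point.
Start: joints at [1.127, 0.3, 1.521, -0, 1.321, -0.067], TCP at [0.202, 0.511, 0.405] pointing down, gripper open.
Joint ranges: [-3.03, 3.03], [-0.79, 2.21], [0.23, 2.52], [-1.04, 4.18], [0, 3.07], [-2.55, 2.55]. Speed limits (rad/s): [2.22, 2.22, 2.57, 3.14, 3.14, 3.14].

INTERFACE

Orientations are given as [roll, pitch, yaw] about the fixed x, y, z axes, in that order (R = Rz(yaw) Ry(pitch) Rx(roll)).
In Python, from station import ctrl gives the robot as it stands. The module is installed in compiled form; this text tells all that it offers.
- The arm moves only by the tool servo_tool, never from a script. Its argument "motion" is a list of rows, each a list of 5 numbers: the closure, from 0 (fully open) to 1 (shut), then the shift along the world's x, y, z in cm, then the turn about the world's z in degrees. A call has 1 to 20 rows; each row is the pose to reach, as a shift and turn from the pose commanded when the call began; what a row does not reach only later rows make up. A row lasts 1/8 s, in which the tool goes at most 62.5 mm and 10.7 degrees, less where a joint would pass 70% of its speed; a pose out of reach is approached as far as the arm can. A call with a gripper value outside its range is refused whole. The fingers move at their own pace and stop on an object; "squeeze" is the grip in N (left out, the last holds). Time passes only in rows, so rows that repeat a pose let the fingers close. It gives the time, the measured TCP pose, the force, the opening and the grip force at its end, in the units of the state.
- ctrl.get_obs(): the state, without advancing time (a new reading comes with each control period).
- ctrl.camera(name): name is "scene" or "top" or "wrist"; returns a dict with "image" (420x560x3 uint8, red, green, blue), "fx", "fy", "cx", "cy" (pixels), "camera_from_world" (4x4, takes a point from world to camera coordinates); the wrist camera has in their place "hand_eye" (4x4, takes a point from camera to tool coordinates, whose origin is the TCP and whose axes are the flange's). Camera axes: x right, y up, looking along -z (the intrinsics and any distortion apply to the point x, -y, -z); pixel columns grow to the right and rows downward; lengths in m; the calibration is good to about 2 mm. A picture is of the moment at which its call begins: read the wrist's pose just before it. There is no depth.
- ctrl.hand_in(): hands the job in; it is judged then, once.
The state is a dict: "time_s": time; "qpos": joint angles; "joint_vel": joint speeds; "tau": joint torques, N m; "ee_pos": TCP position; "eef_rot": TCP orientation; "force": force on the tool from outside, world axes, zero at the start; "moment": the same for the moment, N m; "grip_width": finger opening in m; "grip_force": force on a finger pad.
Only numpy, scipy, OpenCV 4.12 (cv2) and the standard library are available. Lean on these libraries where they do the work, as an engineer would, in place of code of your own. Each camera call takes 0.05 s, during which the arm holds its last target. There are 200 camera calls.

TASK

The rotary stage has to be set to the angle marked by its red rider. With the fingertips, gently push the brass post on the black dial round until the white index line points at the middle of the red rider (not the blue one), then take the hand away. Do not pinch the post; leave the specimen sitting in the middle of the dial, and leave the things standing round the stage where they are.

Things in the scene. Friction and masses are not known exactly. Their poses are not given: they have to be found in the camera images.
- stage_base: Fixed round aluminium stage on the worktop, 168 mm across (about 190 mm over its four bolted lugs); origin at the centre of its underside, z up. Its flat graduated scale ring is 24 mm above the worktop and reaches from the dial's rim (radius 59.5 mm) out to radius 80 mm; lines every 5 degrees.
- dial (a joint): Turn of the dial about the vertical axis through the centre of the stage, rad; grows counter-clockwise seen from above; free from -2.7 to 2.7. It stays where it is left: friction of about 0.12 N m, so it takes about 3 N at the post. At 0 the index line points along the stage_base -x axis.
- dial_centre (a point): Centre of the dial's top face, on its axis, 36 mm above the worktop. The dial is a black disc 119 mm across and 12 mm thick with a knurled rim. Its own x axis runs outward along the index line, z up.
- index_end (a point): Outer end of the white index line, on the top edge of the dial's rim, 59.5 mm from the axis. The line, 3.5 mm wide, runs radially from radius 22 mm to the rim and passes under the brass post.
- post_foot (a point): Foot of the brass push post, on its axis, on the dial's top face (36 mm above the worktop) and on the index line, 45 mm from the dial's axis. The post is upright, 14 mm across and 26 mm tall (its top is 62 mm above the worktop) and fixed to the dial.
- red_rider: Red round button, 12 mm across, fixed in the slot of the scale ring: the target. Origin on its axis, 22.5 mm above the worktop; its top is 31.5 mm above the worktop, below the dial's top face. It stands 70 to 72 mm from the dial's axis, on the left or the right flank of the stage, roughly a quarter turn from the index line.
- blue_rider: Blue button of the same size and form on the opposite flank: not the target.
- specimen: Mounted metal specimen, green cylinder 30 mm across and 19 mm tall, standing loose in the middle of the dial (within 2 mm) and turning with it; origin at the centre of its underside; its top is about 55 mm above the worktop.
- hardness_block: Bystander: loose round steel hardness test block, 55 mm across, 11 mm tall, beyond the stage; origin at the centre of its underside.
- objective: Bystander: loose microscope objective standing upright, 26 mm across, 41 mm tall, to the left of the stage; origin at the centre of its underside.
- level: Bystander: loose round bullseye level, white with green vial, 38 mm across, 10 mm tall, to the right of the stage; origin at the centre of its underside.
There are look-alikes about, which are no part of the job. Of the things shaped like the stage_base, the aluminium one is meant.

How it is judged:
At the end, for the whole second after the job is handed in: The index line, drawn out, passes within 4 mm of the red rider's axis; the dial is at rest; the specimen stands upright on the dial within 10 mm of its centre; each bystander is within 15 mm of where it stood (y of red_rider in the frame of dial_centre between -0.004 and 0.004 m and x of red_rider in the frame of dial_centre above 0.05 m and velocity of joint dial between -0.02 and 0.02 rad/s and horizontal distance between specimen and dial_centre below 0.01 m and z of specimen in the frame of dial_centre below 0.004 m and angle between specimen's own z axis and vertical below 0.1 rad and distance of each of hardness_block, objective, level from where it was at the start of the episode below 0.015 m); the robot touches nothing.
It fails at once if the post or dial is pinched or shoved hard (over 20 N between fingers and dial) (contact force between the fingers and dial above 20 N).
It fails at once if the specimen is lifted from the dial (z of specimen in the frame of dial_centre above 0.006 m).
It fails at once if the specimen is pushed out of the middle of the dial (more than 10 mm) (horizontal distance between specimen and dial_centre above 0.01 m).
It fails at once if a bystander (hardness block, objective, level) is moved more than 15 mm, sideways or up, or the objective is knocked over (distance of any of hardness_block, objective, level from where it was at the start of the episode above 0.015 m or angle between objective's own z axis and vertical above 0.5 rad).
It also fails if it takes over 42 s, if anything falls off the work surface, if the arm or the gripper's body presses on something with over 40 N, if the wrist force passes 120 N, or if a joint passes its speed limit or range.

## Working session

There is one attempt and no reset: what is moved stays moved. The work goes in short steps, Python scripts to look and compute and a tool call to move; the robot and the scene stay as the last step left them, time stands still between calls to the robot, and variables do not carry over. Pictures are saved under pics/ and viewed, at most 10 in all, crops included, and the job is handed in when it is done.

Besides the shell and the picture viewer there is one more tool, called after "Call:" as name(argument=value, ...) on one line, values as JSON. servo_tool: Moves the arm, as the interface text tells. Its arguments: {"type":"object","properties":{"motion":{"type":"array","items":{"type":"array","items":{"type":"number"}}},"squeeze":{"type":"number"}},"required":["motion"]}

```bash
mkdir -p pics; cat > h.py <<'E'
import numpy as np,cv2
from station import ctrl
def shot(n,f):
    c=ctrl.camera(n); cv2.imwrite(f'pics/{f}.png',c['image'][:,:,::-1]); np.save(f'pics/{f}.npy',c,allow_pickle=True); return c
def pix2w(c,u,v,z):
    T=np.linalg.inv(c['camera_from_world']); d=np.array([(u-c['cx'])/c['fx'],-(v-c['cy'])/c['fy'],-1.])
    d=T[:3,:3]@d; o=T[:3,3]; return o+d*(z-o[2])/d[2]
def w2pix(c,p):
    q=(c['camera_from_world']@np.append(p,1))[:3]; return c['cx']+c['fx']*q[0]/-q[2], c['cy']-c['fy']*q[1]/-q[2]
def load(f): return np.load(f'pics/{f}.npy',allow_pickle=True).item()
E
python3 - <<'E'
from h import *
a=shot('top','top1');b=shot('scene','scene1')
print({k:v for k,v in a.items() if k!='image'}); print(ctrl.get_obs())
cv2.imwrite('pics/both.png',cv2.resize(np.hstack([a['image'],b['image']])[:,:,::-1],(800,300)))
E
```

```text
{'fx': 514.6892522578665, 'fy': 514.6892522578665, 'cx': 284.85758667795363, 'cy': 204.33540480869573, 'camera_from_world': array([[-0.01004134, -0.99967926,  0.02324962, -0.03990509],
       [ 0.99709648, -0.00825484,  0.07569989, -0.57331528],
       [-0.07548368,  0.02394224,  0.99685956, -1.10575035],
       [ 0.        ,  0.        ,  0.        ,  1.        ]])}
{'time_s': 0.1, 'qpos': array([ 1.12738476e+00,  3.00391242e-01,  1.52150648e+00, -4.97282748e-06,
        1.32067322e+00, -6.66112006e-02]), 'joint_vel': array([-7.25663808e-04, -1.58081087e-03, -2.19943880e-03,  2.07053985e-04,
        7.92604958e-06, -1.09640165e-03]), 'tau': array([ 1.66052650e-03, -5.32642329e+01, -3.53283691e+01,  7.10249855e-02,
        2.34128174e-02, -6.32627894e-05]), 'ee_pos': array([0.20236732, 0.51138609, 0.40416159]), 'eef_rot': array([-3.14061622e+00, -6.03103283e-05,  2.76479349e+00]), 'force': array([-0.13209223,  0.34050236,  1.35836027]), 'moment': array([-0.0061592 , -0.00724397, -0.05929565]), 'grip_force': 0.0, 'grip_width': 0.09394039579364545}
```

View pics/top1.png

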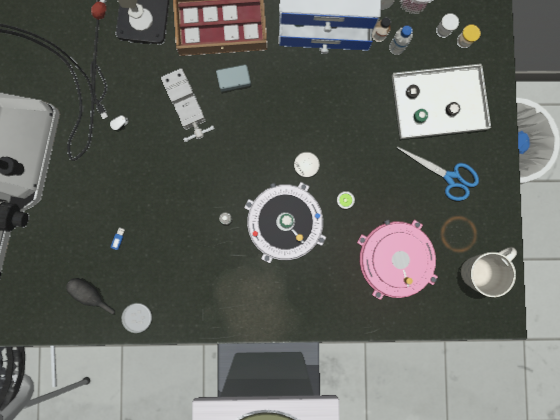

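View pics/scene1.png

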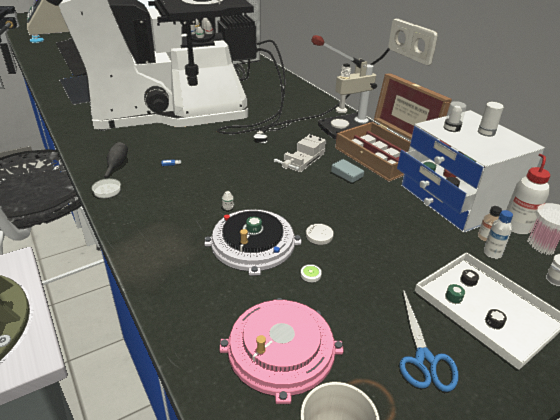

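The aluminium stage is at top-view (286,222), and the pink stage at (398,260) is the look-alike. The red rider is at about (255,233) on the left flank, the blue at about (318,215), and the post at about (299,238). Next is one close crop.

```bash
python3 - <<'E'
from h import *
a=load('top1')
im=a['image'][172:272,206:366,::-1]
cv2.imwrite('pics/crop.png',cv2.resize(im,None,fx=5,fy=5,interpolation=cv2.INTER_CUBIC))
E
```

```text
(no output)
```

View pics/crop.png

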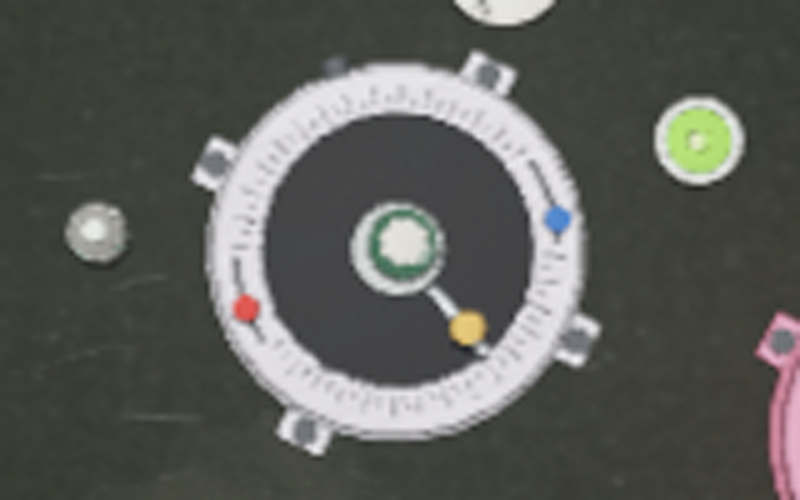

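The crop shows the dial centre at about (399,250), the post top at (468,328), the index line end at about (487,353), red at (246,308) and blue at (557,219). In that order the choice is the aluminium stage and its red rider on the left.

```bash
python3 - <<'E'
from h import *
a=load('top1')
P={}
for n,u,v,z in [('c',399,250,.036),('ring',395,251,.024),('post',468,327,.062),('idx',487,353,.036),('red',246,308,.0315),('blue',557,219,.0315),('spec',405,242,.055),('obj',95,230,.041),('lev',699,141,.01),('hard',505,-20,.011)]:
    P[n]=pix2w(a,206+u/5-.4,172+v/5-.4,z)
for n in P:
    d=P[n][:2]-P['c'][:2]; print(n,P[n].round(4),'r',np.hypot(*d).round(4),'ang',np.degrees(np.arctan2(d[1],d[0])).round(1))
E
```

```text
c [ 0.5345 -0.0456  0.036 ] r 0.0 ang 0.0
ring [ 0.5346 -0.0442  0.024 ] r 0.0015 ang 86.7
post [ 0.5007 -0.0737  0.062 ] r 0.0439 ang -140.3
idx [ 0.4898 -0.0831  0.036 ] r 0.0584 ang -140.0
red [0.5102 0.0207 0.0315] r 0.0706 ang 110.1
blue [ 0.5475 -0.1146  0.0315] r 0.0702 ang -79.3
spec [ 0.5371 -0.0477  0.055 ] r 0.0033 ang -39.4
obj [0.544  0.0849 0.041 ] r 0.1308 ang 85.8
lev [ 0.5828 -0.1802  0.01  ] r 0.143 ang -70.2
hard [ 0.6554 -0.0947  0.011 ] r 0.1305 ang -22.1
```

Call:
servo_tool(motion=[[0.55,3,-5.5,0,0],[0.55,6,-11,0,0],[0.55,9,-17,0,0],[0.55,12,-23,0,9],[0.55,15,-29,0,18],[0.55,18,-35,0,27],[0.55,21,-41,0,36],[0.55,24,-47,-2,45],[0.55,27,-53,-4,54],[0.55,29.8,-58.6,-6,54],[0.55,29.8,-58.6,-8,54],[0.55,29.8,-58.6,-8,54],[0.55,29.8,-58.6,-8,54],[0.55,29.8,-58.6,-8,54],[0.55,29.8,-58.6,-8,54]])

```text
time_s: 1.98
ee_pos: [0.5002, -0.0737, 0.3253]
eef_rot: [-3.141, 0.001, -2.575]
force: [-0.1, -1.0, 0.0]
grip_width: 0.0424
grip_force: 0.0
```

```bash
python3 - <<'E'
from h import *
o=ctrl.get_obs(); print(o['time_s'],o['ee_pos'],np.degrees(o['eef_rot']),o['qpos'],o['grip_width'],o['force'])
c=shot('wrist','w1'); print({k:v for k,v in c.items() if k!='image'})
E
```

```text
1.975 [ 0.5001898  -0.07372101  0.3253154 ] [-1.79962607e+02  4.33629110e-02 -1.47524092e+02] [-2.18796598e-01  2.84594834e-01  1.73648979e+00  8.21101751e-05
  1.11951142e+00 -2.35643998e+00] 0.042428607493227063 [-0.10157704 -1.04999927  0.00971524]
{'fx': 345.2086602970437, 'fy': 345.2086602970437, 'cx': 279.9837895335711, 'cy': 217.10265711671818, 'hand_eye': array([[ 4.72849267e-04,  9.60263121e-01,  2.79095888e-01,
         8.20137885e-02],
       [ 9.99999861e-01, -5.18959508e-04,  9.13251584e-05,
         4.23109818e-04],
       [ 2.32535647e-04,  2.79095806e-01, -9.60263233e-01,
         1.96921528e-02],
       [ 0.00000000e+00,  0.00000000e+00,  0.00000000e+00,
         1.00000000e+00]])}
```

View pics/w1.png

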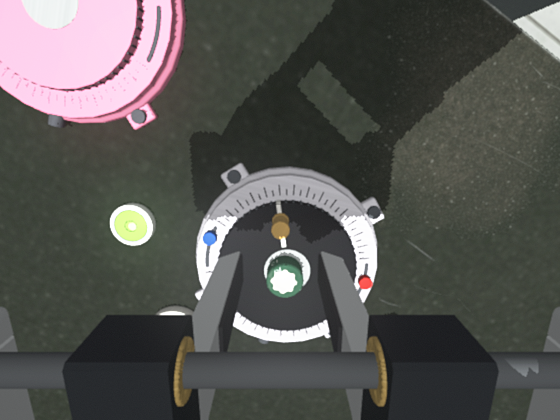

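The wrist view shows the post between the fingers at (280,225), the index end at (278,203), red at (365,283) and blue at (210,238). I'll cross-check these with the wrist calibration.

```bash
cat >> h.py <<'E'
from scipy.spatial.transform import Rotation as Ro
def wcam(c,o):
    T=np.eye(4); T[:3,:3]=Ro.from_euler('xyz',o['eef_rot']).as_matrix(); T[:3,3]=o['ee_pos']
    c['camera_from_world']=np.linalg.inv(T@c['hand_eye']); return c
E
python3 - <<'E'
from h import *
o=ctrl.get_obs(); c=wcam(load('w1'),o); print(o['ee_pos'])
# dial rim left/right approx, red, blue, index end, ring top/bottom
for n,u,v,z in [('red',365,283,.0315),('blue',210,238,.0315),('idx',278,203,.036),('post',280,219,.062),('ringL',196,253,.024),('ringR',378,253,.024),('ringT',288,168,.024),('ringB',288,340,.024),('spec',285,282,.055)]:
    p=pix2w(c,u,v,z); d=p[:2]-[.5345,-.0455]; print(n,p.round(4),np.hypot(*d).round(4),np.degrees(np.arctan2(d[1],d[0])).round(1))
for n,p in [('c',(.5345,-.0455,.036))]: print(w2pix(c,p))
cv2.imwrite('pics/w1c.png',cv2.resize(c['image'][150:350,180:400,::-1],None,fx=3,fy=3,interpolation=cv2.INTER_CUBIC))
E
```

```text
[ 0.50020257 -0.07376974  0.3253174 ]
red [0.509  0.0203 0.0315] 0.0706 111.2
blue [ 0.5454 -0.1146  0.0315] 0.0699 -81.0
idx [ 0.4881 -0.0831  0.036 ] 0.0597 -140.9
post [ 0.492  -0.0787  0.062 ] 0.0539 -142.0
ringL [ 0.5674 -0.118   0.024 ] 0.0796 -65.6
ringR [0.4816 0.0164 0.024 ] 0.0814 130.5
ringT [ 0.4615 -0.0905  0.024 ] 0.0858 -148.4
ringB [ 0.5984 -0.002   0.024 ] 0.0773 34.3
spec [ 0.536 -0.046  0.055] 0.0015 -17.9
(np.float64(286.1079003513082), np.float64(270.6891033540811))
```

View pics/w1c.png

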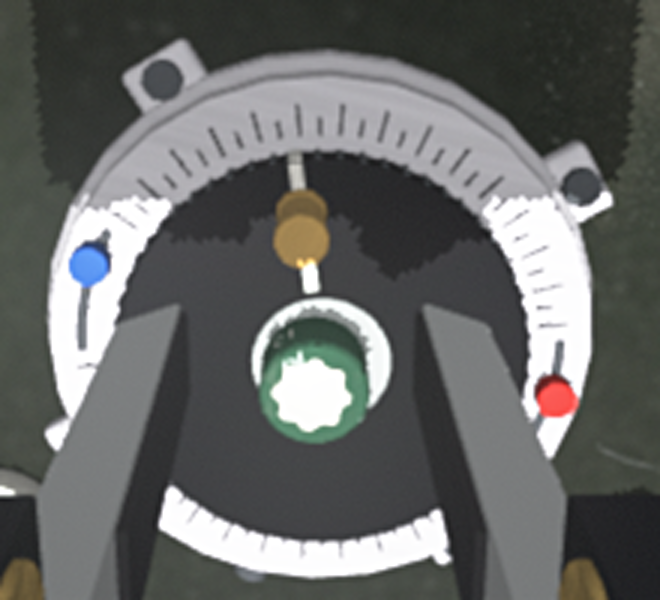

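The post top is at crop (301,240), centred between the fingers, and both cameras agree to about 1 mm. I'll descend straddling the post and work out the arc waypoints.

Call:
servo_tool(motion=[[0.55,0,0,-2.5,0],[0.55,0,0,-5,0],[0.55,0,0,-7,0],[0.55,0,0,-7.7,0],[0.55,0,0,-7.7,0],[0.55,0,0,-7.7,0]])

```text
time_s: 2.78
ee_pos: [0.5005, -0.0745, 0.2485]
eef_rot: [-3.141, 0.001, -2.576]
force: [-0.2, 0.1, -0.2]
grip_width: 0.0421
grip_force: 0.0
```

```bash
python3 - <<'E'
from h import *
o=ctrl.get_obs(); print(o['ee_pos'],np.degrees(o['eef_rot'][2])%360,o['force'])
C=np.array([.534,-.0455])
for s in list(range(0,30,3))+list(range(30,132,6)):
    t=np.radians(-140-s); p=C+.045*np.array([np.cos(t),np.sin(t)])
    print(s,((p-[.5002,-.0746])*100).round(2),min(0,8-s))
E
```

```text
[ 0.50054335 -0.07450475  0.2485363 ] 212.4226012953194 [-0.1841347   0.05950312 -0.24824793]
0 [-0.07  0.02] 0
3 [-0.21  0.2 ] 0
6 [-0.35  0.39] 0
9 [-0.48  0.59] -1
12 [-0.59  0.8 ] -4
15 [-0.7   1.01] -7
18 [-0.79  1.22] -10
21 [-0.87  1.44] -13
24 [-0.95  1.67] -16
27 [-1.   1.9] -19
30 [-1.05  2.13] -22
36 [-1.11  2.6 ] -28
42 [-1.12  3.07] -34
48 [-1.08  3.54] -40
54 [-0.99  4.  ] -46
60 [-0.85  4.45] -52
66 [-0.66  4.88] -58
72 [-0.44  5.29] -64
78 [-0.17  5.68] -70
84 [0.14 6.04] -76
90 [0.49 6.36] -82
96 [0.86 6.64] -88
102 [1.27 6.88] -94
108 [1.69 7.08] -100
114 [2.14 7.24] -106
120 [2.6  7.34] -112
126 [3.07 7.4 ] -118
```

Call:
servo_tool(motion=[[0.55,-0.2,0.2,0,0],[0.55,-0.35,0.4,0,0],[0.55,-0.48,0.6,0,-1],[0.55,-0.59,0.8,0,-4],[0.55,-0.7,1.01,0,-7],[0.55,-0.79,1.22,0,-10],[0.55,-0.87,1.44,0,-13],[0.55,-0.95,1.67,0,-16],[0.55,-1.0,1.9,0,-19],[0.55,-1.05,2.13,0,-22],[0.55,-1.09,2.37,0,-25],[0.55,-1.11,2.6,0,-28],[0.55,-1.12,2.84,0,-31],[0.55,-1.12,3.07,0,-34]])

```text
time_s: 4.53
ee_pos: [0.4892, -0.0439, 0.2477]
eef_rot: [-3.141, 0.001, 3.111]
force: [1.1, -2.4, -2.2]
grip_width: 0.0417
grip_force: 1.1
```

```bash
python3 - <<'E'
from h import *
o=ctrl.get_obs(); c=wcam(shot('wrist','w2'),o); print(o['ee_pos'],o['force'],np.degrees(o['eef_rot'][2])%360)
E
```

```text
[ 0.48920213 -0.04389808  0.24774369] [ 1.12911243 -2.37100463 -2.19683201] 178.2740971615162
```

View pics/w2.png

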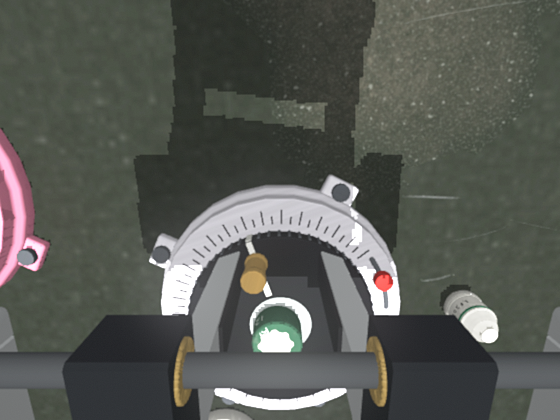

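The post rides against the left finger at (254,273), the specimen is still centred and the push is about 3 N. I'll continue to a little short of the target.

Call:
servo_tool(motion=[[0.55,0.01,0.24,0,-3],[0.55,0.04,0.47,0,-6],[0.55,0.13,0.93,0,-12],[0.55,0.2,1.16,0,-15],[0.55,0.27,1.38,0,-18],[0.55,0.36,1.6,0,-21],[0.55,0.46,1.81,0,-24],[0.55,0.68,2.22,0,-30],[0.55,0.81,2.42,0,-33],[0.55,0.95,2.61,0,-36],[0.55,1.1,2.79,0,-39],[0.55,1.26,2.97,0,-42],[0.55,1.61,3.29,0,-48],[0.55,1.79,3.43,0,-51],[0.55,1.98,3.57,0,-54],[0.55,2.39,3.81,0,-60],[0.55,2.6,3.91,0,-63],[0.55,2.81,4.01,0,-66],[0.55,3.03,4.09,0,-69],[0.55,3.26,4.17,0,-72]])

```text
time_s: 7.08
ee_pos: [0.5216, -0.0022, 0.2476]
eef_rot: [-3.14, -0.0, 1.856]
force: [-2.9, -0.1, 1.5]
grip_width: 0.0425
grip_force: 1.5
```

```bash
python3 - <<'E'
from h import *
o=ctrl.get_obs(); c=wcam(shot('wrist','w3'),o); print(o['ee_pos'],o['force'],np.degrees(o['eef_rot'][2])%360)
print([w2pix(c,p) for p in [(.534,-.0455,.036),(.534,-.0455,.0315)]])
cv2.imwrite('pics/w3c.png',cv2.resize(c['image'][160:360,150:410,::-1],None,fx=3,fy=3,interpolation=cv2.INTER_CUBIC))
E
```

```text
[ 0.52156497 -0.00217438  0.24760066] [-2.90435263 -0.08407582  1.47255355] 106.32939704916872
[(np.float64(280.95289138130556), np.float64(324.3118072560493)), (np.float64(280.9367508984727), np.float64(320.3121694895794))]
```

View pics/w3c.png

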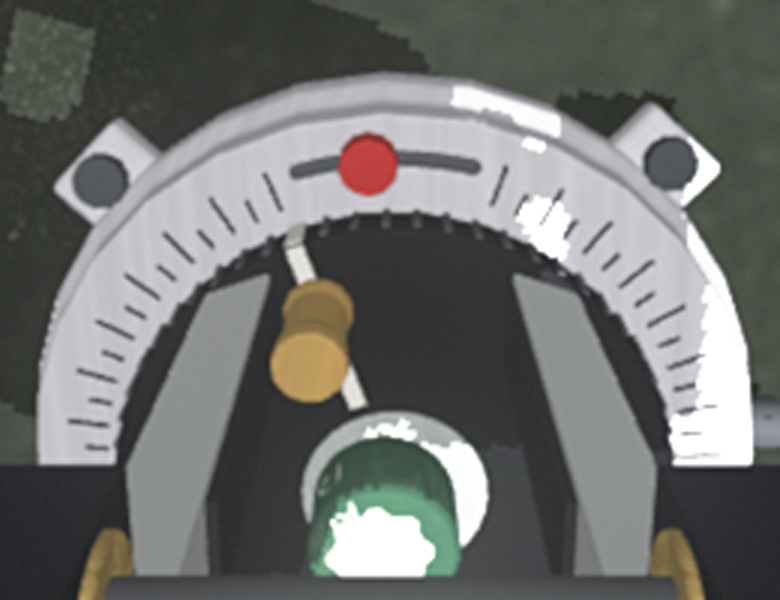

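The post is at crop (318,310). The index end is at (295,236), the inner end of the line at (357,403) and the red centre at (368,164), so some turn remains. The specimen is centred.

```bash
cat >> h.py <<'E'
def rep(c,pts,x0,y0,C=(.534,-.0455)):
    for n,u,v,z in pts:
        p=pix2w(c,x0+u/3-.33,y0+v/3-.33,z); d=p[:2]-C; print(n,p.round(4),np.hypot(*d).round(4),np.degrees(np.arctan2(d[1],d[0])).round(1))
E
python3 - <<'E'
from h import *
c=wcam(load('w3'),ctrl.get_obs())
rep(c,[('idx',295,236,.036),('in',357,403,.036),('red',368,164,.0315),('rimL',113,440,.036),('rimT',388,218,.036),('rimR',675,440,.036),('post',309,366,.062)],150,160)
E
```

```text
idx [0.4993 0.0048 0.036 ] 0.0611 124.6
in [ 0.5208 -0.027   0.036 ] 0.0227 125.4
red [0.5093 0.0217 0.0315] 0.0716 110.2
rimL [ 0.4743 -0.0494  0.036 ] 0.0598 -176.2
rimT [0.5158 0.0135 0.036 ] 0.0617 107.2
rimR [ 0.5868 -0.0167  0.036 ] 0.0602 28.6
post [ 0.5077 -0.0084  0.062 ] 0.0455 125.4
```

Call:
servo_tool(motion=[[0.55,0.23,0.05,0,-3],[0.55,0.46,0.1,0,-6],[0.55,0.7,0.13,0,-9],[0.55,0.93,0.16,0,-12],[0.55,0.93,0.16,0,-12],[0.55,0.93,0.16,0,-12]])

```text
time_s: 7.88
ee_pos: [0.5309, -0.0005, 0.2476]
eef_rot: [-3.141, -0.0, 1.649]
force: [-2.5, 1.6, -0.2]
grip_width: 0.0417
grip_force: 1.3
```

```bash
python3 - <<'E'
from h import *
o=ctrl.get_obs(); c=wcam(shot('wrist','w4'),o); print(o['ee_pos'],o['force'],np.degrees(o['eef_rot'][2])%360)
cv2.imwrite('pics/w4c.png',cv2.resize(c['image'][160:360,150:410,::-1],None,fx=3,fy=3,interpolation=cv2.INTER_CUBIC))
E
```

```text
[ 5.30889529e-01 -5.09585841e-04  2.47557182e-01] [-2.54826243  1.57918392 -0.17241586] 94.50282863811162
```

View pics/w4c.png

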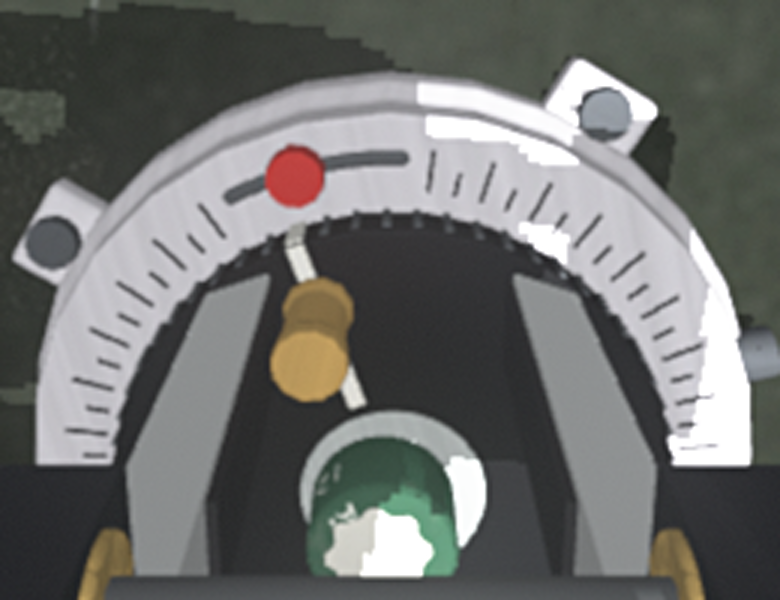

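```bash
python3 - <<'E'
from h import *
c=wcam(load('w4'),ctrl.get_obs())
for C in [(.534,-.0455),(.5337,-.0442)]:
    rep(c,[('idx',295,237,.036),('in',357,403,.036),('red',295,176,.0315),('post',309,366,.062)],150,160,C)
a=pix2w(c,150+295/3-.33,160+237/3-.33,.036)[:2];b=pix2w(c,150+357/3-.33,160+403/3-.33,.036)[:2];r=pix2w(c,150+295/3-.33,160+176/3-.33,.0315)[:2]
u=(a-b)/np.hypot(*(a-b)); print('off line mm',1e3*(u[0]*(r-b)[1]-u[1]*(r-b)[0]))
E
```

```text
idx [0.5103 0.0105 0.036 ] 0.0608 112.9
in [ 0.525  -0.0248  0.036 ] 0.0226 113.4
red [0.5094 0.0216 0.0315] 0.0715 110.2
post [ 0.5159 -0.0039  0.062 ] 0.0453 113.5
idx [0.5103 0.0105 0.036 ] 0.0594 113.1
in [ 0.525  -0.0248  0.036 ] 0.0213 114.1
red [0.5094 0.0216 0.0315] 0.0701 110.3
post [ 0.5159 -0.0039  0.062 ] 0.044 113.9
off line mm -3.3594619865919273
```

About 2.9° remains, with the line 3.4 mm off the rider's centre. One last small push, then back the pad off and lift.

Call:
servo_tool(motion=[[0.55,0.12,0.01,0,-1.5],[0.55,0.23,0.02,0,-2.9],[0.55,0.23,0.02,0,-2.9],[0.55,0.23,0.02,0,-2.9],[0.55,-0.3,0.0,0,-2.9],[0.55,-1.1,0.0,0,-2.9],[0.55,-1.1,0.0,0,-2.9],[0.55,-1.1,0.0,0,-2.9],[0.55,-1.1,0.0,2,-2.9],[0.55,-1.1,0.0,5,-2.9],[0.55,-1.1,0.0,8,-2.9],[0.55,-1.1,0.0,8,-2.9],[0.55,-1.1,0.0,8,-2.9]])

```text
time_s: 9.55
ee_pos: [0.52, -0.0006, 0.3269]
eef_rot: [-3.141, -0.0, 1.597]
force: [-0.1, 0.0, -0.4]
grip_width: 0.0422
grip_force: 0.0
```

```bash
python3 - <<'E'
from h import *
o=ctrl.get_obs(); c=wcam(shot('wrist','w5'),o); print(o['ee_pos'],o['force'],np.degrees(o['eef_rot'][2])%360)
print(w2pix(c,(.534,-.0455,.036)))
cv2.imwrite('pics/w5c.png',cv2.resize(c['image'][150:350,160:420,::-1],None,fx=3,fy=3,interpolation=cv2.INTER_CUBIC))
E
```

```text
[ 0.51996239 -0.00059216  0.32685221] [-0.08157339  0.03557641 -0.44234331] 91.51135372479553
(np.float64(295.9558786617869), np.float64(270.95433353679516))
```

View pics/w5c.png

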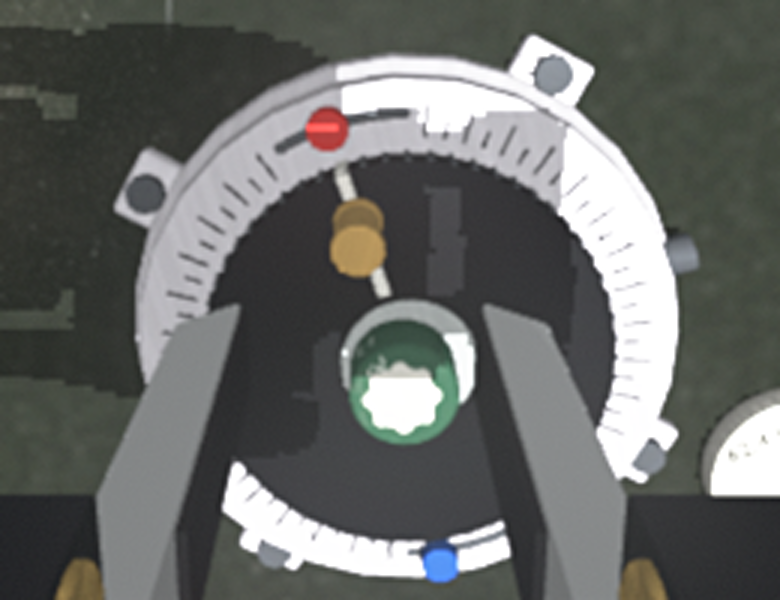

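The post is free. The index end is at crop (341,171), the line's inner end at (384,293) and red at (327,129), so they look collinear. I'll measure while retreating for a top view.

```bash
python3 - <<'E'
from h import *
c=wcam(load('w5'),ctrl.get_obs())
q=lambda u,v,z: pix2w(c,160+u/3-.33,150+v/3-.33,z)[:2]
a,b,r=q(341,171,.036),q(384,293,.036),q(327,129,.0315)
u=(a-b)/np.hypot(*(a-b)); print('off mm',1e3*(u[0]*(r-b)[1]-u[1]*(r-b)[0]))
rep(c,[('idx',341,171,.036),('in',384,293,.036),('red',327,129,.0315),('post',358,251,.062)],160,150)
E
```

```text
off mm 0.24998102878620934
idx [0.5132 0.0109 0.036 ] 0.0601 110.3
in [ 0.526 -0.024  0.036] 0.023 110.5
red [0.5091 0.0214 0.0315] 0.0714 110.4
post [ 0.5182 -0.0029  0.062 ] 0.0454 110.3
```

Call:
servo_tool(motion=[[0.55,0,0,5,0],[0.55,-3,4,8,0],[0.55,-6,9,8,0],[0.55,-9,14,8,0],[0.55,-12,20,8,0],[0.55,-14,26,8,0],[0.55,-14,26,8,0],[0.55,-14,26,8,0],[0.55,-14,26,8,0]])

```text
time_s: 10.72
ee_pos: [0.3806, 0.2584, 0.4073]
eef_rot: [-3.141, 0.0, 1.596]
force: [0.7, 0.5, -0.4]
grip_width: 0.0423
grip_force: 0.0
```

```bash
python3 - <<'E'
from h import *
a=shot('top','top2'); print(ctrl.get_obs()['time_s'],ctrl.get_obs()['ee_pos'])
cv2.imwrite('pics/top2c.png',cv2.resize(a['image'][172:272,206:366,::-1],None,fx=5,fy=5,interpolation=cv2.INTER_CUBIC))
E
```

```text
10.775 [0.38066048 0.25839688 0.40740741]
```

View pics/top2c.png

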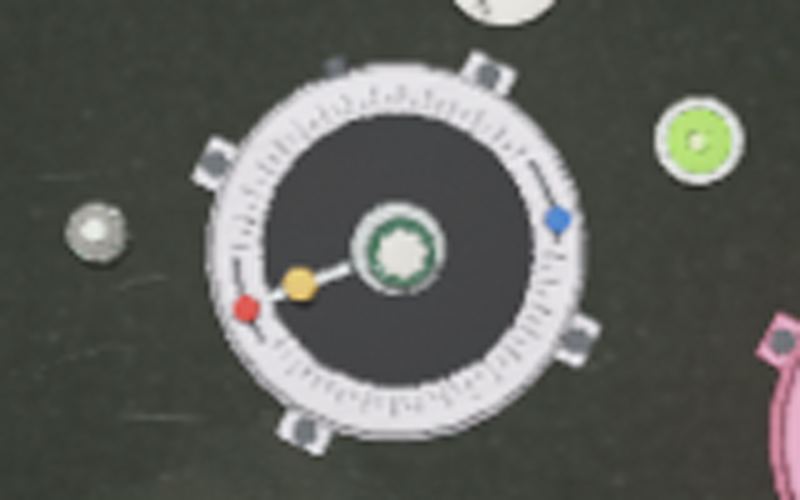

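The line from (348,268) through the post at (299,284) points at red (246,308). The wrist view measured 0.25 mm off. The specimen is centred and the bystanders haven't moved, so I'm handing in.

```bash
python3 -c "
from station import ctrl
print(ctrl.hand_in())"
```

```text
the job is handed in; nothing more can be done
None
```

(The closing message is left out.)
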